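# Cull the short dowel, then gauge the angled bore

### The job

One of the four dowels standing in the block was cut shorter than the rest: pick it out and drop it in the offcut tray, leaving the good dowels standing. Then take the depth gauge from its rest, push it rod first into the angled steel guide bush of the boring jig until its collar stops on the bush, draw it straight out again without shifting the rod, and finish while holding the gauge level and still about 15 cm above the bench with its tip over the white job card, ready to be read: do not put it down or let go of it. Leave everything else on the bench where it is.

Things in the scene. Friction and masses are not known exactly. Their poses are not given: they have to be found in the camera images.
- dowel_short_center (a point): the one dowel that was cut short: plain beech, 12 mm diameter, 48 mm long, standing upright in one of the four holes of the dowel block (which one varies); the point is on its axis half-way up, z along the axis. Its foot stands 5 mm above the bench, so it shows 33 mm above the block
- dowel_a_center (a point): a good dowel of the batch, 12 mm diameter, 70 mm long, upright in the dowel block (shows 55 mm above it); the point is on its axis half-way up. To be left standing
- dowel_b_center (a point): a second good dowel, the same 12 x 70 mm. To be left standing
- dowel_c_center (a point): a third good dowel, the same 12 x 70 mm. To be left standing
- dowel_block: dark wooden block fixed to the bench, 150 x 50 x 20 mm high, with four 13.5 mm holes 15 mm deep in one row along its own x axis, 36 mm apart; origin at the centre of its underside on the bench
- tray_floor (a point): offcut tray, plywood, open on top, 150 (its x) x 115 (its y) x 32 mm high, walls and floor 6 mm thick, fixed, two thin scraps lying in it; the point is the centre of its inner floor, 6 mm above the bench
- gauge_grip (a point): depth gauge: square brass stock 18 x 18 x 80 mm, round collar (30 mm diameter, 6 mm thick) at its front end, 9 mm round-nosed steel rod ringed every 10 mm sliding stiffly through it. The point is where to grip, on the rod's axis; the stock reaches 35 mm ahead and 45 mm behind it. x points along the rod to the tip, z up across a flat. About 0.2 kg, balances 10 mm ahead of the point
- gauge_collar (a point): front face of the gauge's collar, on the axis, 41 mm ahead of gauge_grip; axes as gauge_grip
- gauge_tip (a point): tip of the gauge's rod, on the axis; axes as gauge_grip. It stands 80 mm less the value of joint gauge_rod ahead of the collar's front face
- gauge_rod (a joint): how far (m) the rod is pushed back into the stock: 0 fully out (tip 80 mm ahead of the collar's face), 0.045 at most; 0 to 0.006 at the start. It slides against about 3 N of friction and stays where left. When the collar stops on the bush, the bore has pushed it to 0.018 (tip 62 mm ahead of the collar)
- bush_mouth (a point): centre of the mouth of the boring jig's steel guide bush, 92 mm above the bench: outside 26 mm, bore 12 mm, 6 mm proud of the sloping aluminium guide block; the blind bore is 62 mm deep from this point. x points straight into the bore: 35 degrees below level and roughly towards the robot
- job_card: white paper job card, 148 (its x) x 110 mm (its y), on a small clipboard fixed to the bench; origin under the clipboard's centre on the bench, the card's centre 6 mm to its -x, card 5 mm above the bench, a steel clip at its +x end 12 mm high
- gauge_rest: dark wooden rest fixed to the bench: base 14 mm high, two notched cheeks 46 mm wide and up to 66 mm high. The gauge lies in it level, tip roughly towards the robot, axis 60 mm above the bench, and lifts straight up. One cheek is under the stock 31 to 41 mm behind gauge_grip, one under the rod 67 to 77 mm ahead of it. Origin on the bench under gauge_grip, x towards the tip
- jig: boring jig, fixed: plywood base 110 mm wide and 18 mm high, aluminium guide block 68 mm wide and 110 mm high, behind it a wooden neck heel 64 mm wide and 88 mm high, then a toggle clamp up to 140 mm high on the centre line, its handle out to -210 mm along x. Origin on the bench 25 mm behind the bush mouth; x points level out of the jig on the bush's side; the base reaches from -178 to 88 mm along x
- sanding_block: cork sanding block, 86 x 43 x 28 mm, loose bystander; origin at its underside
- maple_offcut: small wooden offcut, 70 x 35 x 20 mm, loose bystander; origin at its underside
- block_plane: steel block plane, 155 x 42 mm, 60 mm high, loose bystander; origin at its sole
- glue_bottle: white glue bottle, 56 mm diameter, 150 mm high, loose bystander; origin at its underside
- screwdriver: screwdriver lying on the bench, loose bystander
- try_square: try square, wooden stock 110 mm and steel blade 150 mm, lying flat, loose bystander
- glue_brush: glue brush lying on the bench, loose bystander
Things that resemble listed ones, but are neither listed nor needed, are in the scene too. Of the things that look like the part that bears gauge_grip, the smallest one is meant.

How it is judged:
By the outcome, as a careful person would: the job done as asked, in the order asked, and still so for the second after the job is handed in, while the arm keeps its last pose, push and grip.
It also fails if it takes over 64 s, if anything falls off the work surface, if the arm or the gripper's body presses on something with over 40 N, if the wrist force passes 120 N, or if a joint passes its speed limit or range.

### The arm

A 6-joint arm with a two-finger parallel gripper is mounted at the origin on the work surface. World frame = base frame: x ahead of the robot, y to its left, z up, the work surface at z = 0. Lengths are in m, angles in rad, forces in N, time in s.
With the tool pointing down it reaches from about 0.35 to 0.975 m from the base axis. Payload 4.9 kg.
Tool frame: the origin (TCP) lies on the front face of the gripper's body, between the roots of the fingers; the fingertips stand ctrl.finger_overhang ahead of it and the grasp point (between the pads) lies 54 mm ahead of it (ctrl.finger_overhang is the distance from the TCP to the fingertips, in m); z points along the fingers, y is the line along which they close (so a half turn about z gives the same grasp; the last joint's range is limited). The gripper opens to 85 mm and grips with 20 to 120 N. Pads are 22 mm wide; open, the fingers measure 114 mm over their backs; the gripper's body (76 mm by 85 mm) begins 54 mm behind the grasp point. The pads swing forward as they close: fully open they stand 13 mm farther back than shut.
Start: joints at [-1.278, 0.053, 1.613, -0, 1.476, -0.119], TCP at [0.25, -0.573, 0.304] pointing down, gripper open.
Joint ranges: [-3.01, 3.01], [-1.01, 2.22], [0.06, 2.58], [-1.02, 4.17], [0.09, 2.62], [-3.14, 3.14]. Speed limits (rad/s): [2.57, 2.57, 3.14, 3.14, 3.14, 3.14].

### API

Orientations are given as a rotation vector (axis times angle).
In Python, from station import ctrl, vision gives the robot as it stands. The module is installed in compiled form; this text tells all that it offers.
- The arm moves only by the tool drive_tool, never from a script. Its argument "rows" is a list of rows, each a list of 2 entries, a list of its own where there are three numbers: the shift along the tool's x, y, z in m, then the turn about the tool's z in rad. A call has 1 to 10 rows; each row shifts and turns the commanded pose from where the row before left it, along the tool's axes as they then stand; what a row does not reach is not made up. A row lasts 1/10 s, in which the tool goes at most 50 mm and 8.59 degrees, less where a joint would pass 70% of its speed; a pose out of reach is approached as far as the arm can. A call with a gripper value outside its range is refused whole. "jaw" is the closure, from 0 (fully open) to 1 (shut), set as the call begins (left out, the last holds). The fingers move at their own pace and stop on an object; "grip_force" is the grip in N (left out, the last holds). Time passes only in rows, so rows that do not move let the fingers close. It gives the time, the measured TCP pose, the force, the opening and the grip force at its end, in the units of the state.
- ctrl.get_obs(): the state, without advancing time (a new reading comes with each control period).
- vision.get_image(name): name is "scene" or "top"; returns a dict with "image" (420x560x3 uint8, blue, green, red), "vertical_fov" (degrees; the focal length in pixels is half the picture's height over the tangent of half this angle, whatever the lens; pixels are square), "cx", "cy" (the principal point, pixels), "R" (3x3) and "t" (3): a world point X has camera coordinates R X + t. Camera axes: x right, y down, z forward; pixel columns grow to the right and rows downward; lengths in m; the calibration is good to about 2 mm. A picture is of the moment at which its call begins. There is no depth.
- ctrl.finish_job(): hands the job in; it is judged then, once.
The state is a dict: "t": time; "q": joint angles; "dq": joint speeds; "effort": joint torques, N m; "tool_pos": TCP position; "tool_rot": TCP orientation; "contact_force": force on the tool from outside, world axes, zero at the start; "wrist_torque": the same for the moment, N m; "opening": finger opening in m; "grip_force": force on a finger pad.
Only numpy, scipy, OpenCV 4.12 (cv2) and the standard library are available. Lean on these libraries where they do the work, as an engineer would, in place of code of your own. Each camera call takes 0.05 s, during which the arm holds its last target. There are 200 camera calls.

## Working session

There is one attempt and no reset: what is moved stays moved. The work goes in short steps, Python scripts to look and compute and a tool call to move; the robot and the scene stay as the last step left them, time stands still between calls to the robot, and variables do not carry over. Pictures are saved under pics/ and viewed, at most 13 in all, crops included, and the job is handed in when it is done.

Besides the shell and the picture viewer there is one more tool, called after ">>>" as name(argument=value, ...) on one line, values as JSON. drive_tool: Moves the arm, as the interface text tells. Its arguments: {"type":"object","properties":{"rows":{"type":"array","items":{"type":"array"}},"jaw":{"type":"number"},"grip_force":{"type":"number"}},"required":["rows"]}

```bash
mkdir -p pics; cat > h.py <<'E'
import numpy as np, cv2
from station import ctrl, vision
from scipy.spatial.transform import Rotation as Ro
def cam(n):
    d=vision.get_image(n); f=210/np.tan(np.radians(d["vertical_fov"])/2)
    d["f"]=f; d["R"]=np.array(d["R"]); d["t"]=np.array(d["t"]); return d
def ray(d,u,v):
    r=d["R"].T@np.array([(u-d["cx"])/d["f"],(v-d["cy"])/d["f"],1]); return -d["R"].T@d["t"], r/np.linalg.norm(r)
def onz(d,u,v,z):
    o,r=ray(d,u,v); return o+r*(z-o[2])/r[2]
def proj(d,X):
    c=d["R"]@np.array(X)+d["t"]; return c[:2]/c[2]*d["f"]+[d["cx"],d["cy"]]
def tri(d1,p1,d2,p2):
    A=np.zeros((3,3));b=np.zeros(3);L=[]
    for d,p in((d1,p1),(d2,p2)):
        o,r=ray(d,*p);M=np.eye(3)-np.outer(r,r);A+=M;b+=M@o;L.append((o,r))
    X=np.linalg.solve(A,b); return X,[np.linalg.norm(np.cross(X-o,r)) for o,r in L]
E
python3 - <<'E'
from h import *
for n in("scene","top"):
    d=cam(n); print(n,d["vertical_fov"],d["cx"],d["cy"],-d["R"].T@d["t"],d["R"][2])
    cv2.imwrite(f"pics/{n}0.png",cv2.resize(d["image"],(800,600),interpolation=cv2.INTER_CUBIC)); cv2.imwrite(f"raw_{n}.png",d["image"])
o=ctrl.get_obs();print(o, ctrl.finger_overhang)
E
```

```text
scene 55.82861455565377 272.75558644611255 210.57400730335232 [1.08582478 0.71129173 0.73766516] [-0.4877776  -0.6596159  -0.57182155]
top 53.7948798012872 285.38037807794905 212.32018618137337 [ 0.37159677 -0.04689587  1.19921733] [ 0.12502419 -0.02638616 -0.99180276]
{'t': 0.1, 'q': array([-1.27796308e+00,  5.33104871e-02,  1.61417566e+00, -5.55749259e-06,
        1.47600909e+00, -1.18990030e-01]), 'dq': array([ 0.00028967, -0.00082404, -0.00258929, -0.00127471,  0.00031474,
       -0.00022587]), 'effort': array([-3.07595274e-04, -3.94901991e+01, -3.71365070e+01, -7.62695345e-05,
        3.89679961e-03, -5.79224519e-06]), 'tool_pos': array([ 0.25005344, -0.57232152,  0.30276232]), 'tool_rot': array([-3.07337143e+00, -6.41942236e-01,  2.67939915e-04]), 'contact_force': array([1.02338477, 0.10004702, 0.33340212]), 'wrist_torque': array([-0.05398135, -0.04123636,  0.01032281]), 'grip_force': 0.0, 'opening': 0.0855232157498567} 0.0726
```

View pics/scene0.png

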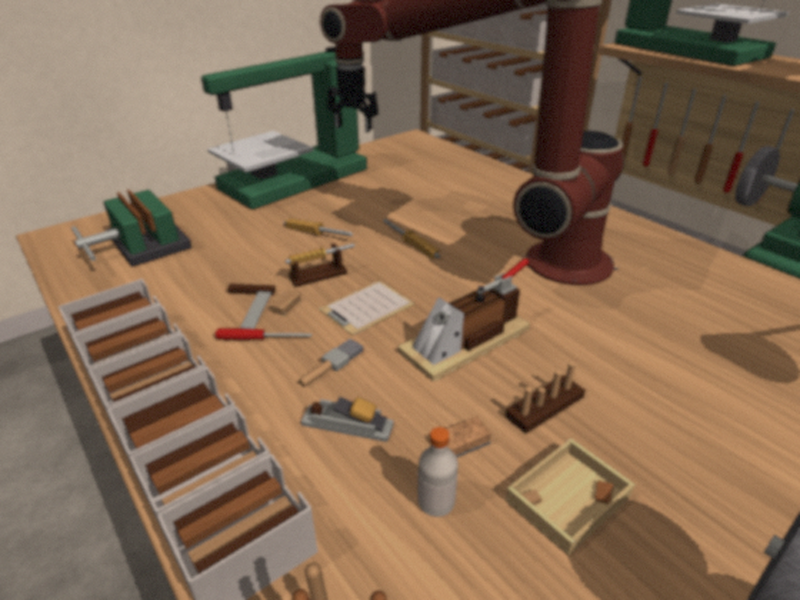

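View pics/top0.png

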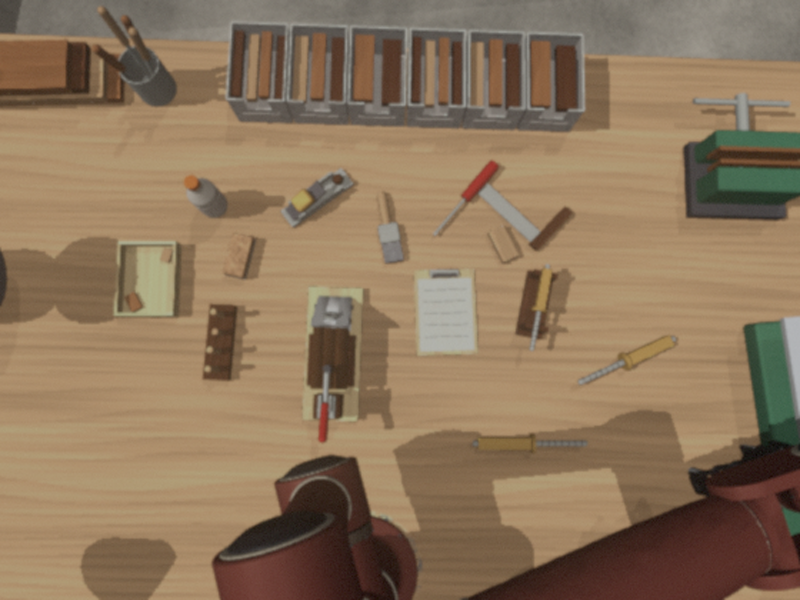

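Candidates for the gauge: one in the rest (scene 320,255 / top 541,300), one loose at top (630,360), one loose at top (530,443). By description it's the one in the rest. Dowels: four in the block at scene (545,390) / top (220,342). Close crops are next.

```bash
python3 - <<'E'
from h import *
S=cv2.imread("raw_scene.png");T=cv2.imread("raw_top.png")
def tile(I,u,v,w,h,k):
    x,y=u-w//2,v-h//2
    c=cv2.resize(I[y:y+h,x:x+w],None,fx=k,fy=k,interpolation=cv2.INTER_CUBIC)
    c=cv2.resize(c,(266,300))if 0 else c
    cv2.putText(c,f"{x},{y} x{k}",(3,12),0,.4,(0,0,255),1);return c
r1=np.hstack([tile(S,381,275,66,75,4),tile(T,154,239,66,75,4),tile(S,224,181,66,75,4)])
r2=np.hstack([tile(T,377,212,66,75,4),tile(S,307,232,66,75,4),tile(T,233,220,66,75,4)])
cv2.imwrite("pics/c1.png",np.vstack([r1,r2]))
E
```

```text
(no output)
```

View pics/c1.png

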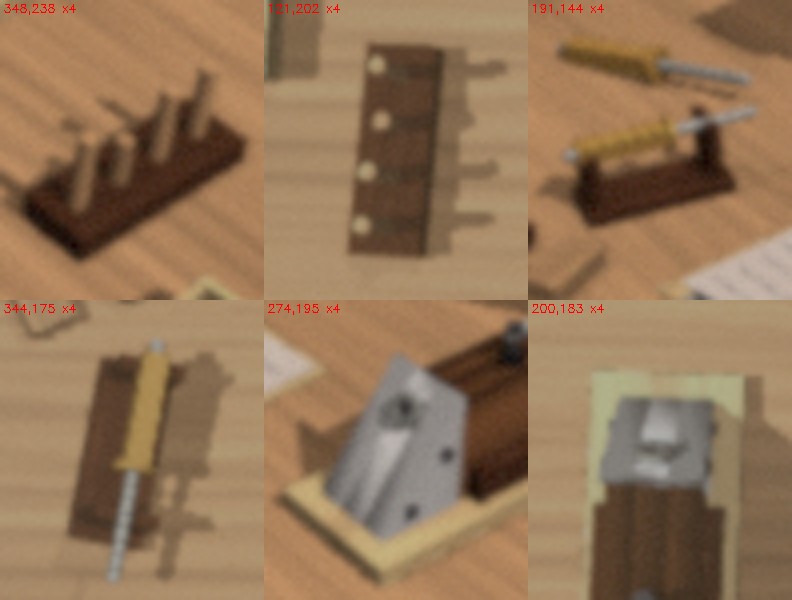

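Short dowel: second from the left in the scene crop (it and its shadow are shorter), at top px ≈ (150,232). The gauge in the rest runs from its rear end at top (383,186) to its tip at about (372,244). The bush mouth is at scene px ≈ (307,222).

```bash
cat > m.py <<'E'
from h import *
def P(off,tl,x,y,k=4): return (off[0]+(x-tl[0]+.5)/k-.5, off[1]+(y-tl[1]+.5)/k-.5)
E
python3 - <<'E'
from m import *
np.set_printoptions(precision=4,suppress=True)
s=cam("scene");t=cam("top")
A=lambda x,y:P((348,238),(0,0),x,y); B=lambda x,y:P((121,202),(264,0),x,y); C=lambda x,y:P((191,144),(528,0),x,y)
D=lambda x,y:P((344,175),(0,300),x,y); E=lambda x,y:P((274,195),(264,300),x,y); F=lambda x,y:P((200,183),(528,300),x,y)
print("dowels top view"); 
for (x,y),z in zip([(378,65),(381,121),(368,171),(362,224)],[.075,.053,.075,.075]): print(onz(t,*B(x,y),z))
print("scene");
for (x,y),z in zip([(87,138),(122,140),(166,97),(205,74)],[.075,.053,.075,.075]): print(onz(s,*A(x,y),z))
print("block corners top z.02",[onz(t,*B(x,y),.02)[:2] for x,y in[(370,45),(440,50),(428,256),(349,252)]])
print("gauge top: rear,collar,tip",[onz(t,*D(x,y),.06)[:2] for x,y in[(158,345),(132,469),(113,580)]])
print("gauge scene",[onz(s,*C(x,y),.06)[:2] for x,y in[(571,155),(677,128),(753,112)]])
print("bush",onz(s,*E(400,411),.092))
print("jig base top corners z.018",[onz(t,*F(x,y),.018)[:2] for x,y in[(592,373),(743,376)]])
print("jig base full",[onz(t,x/1.4286,y/1.4286,.018)[:2] for x,y in[(308,288),(363,290),(358,420),(303,418)]])
print("block ridge scene z.11",[onz(s,*E(x,y),.11)[:2] for x,y in[(400,355),(466,402)]])
print("block in top z.11 back",[onz(t,*F(x,y),.11)[:2] for x,y in[(606,487),(708,489)]],"front",[onz(t,*F(x,y),.11)[:2] for x,y in[(616,398),(715,400)]])
print("tray rim z.032",[onz(t,x/1.4286,y/1.4286,.032)[:2] for x,y in[(118,241),(178,241),(178,316),(115,316)]])
print("tray scene",[onz(s,x/1.4286,y/1.4286,.032)[:2] for x,y in[(571,441),(633,487),(570,547),(509,490)]])
print("card z.005",[onz(t,x/1.4286,y/1.4286,.005)[:2] for x,y in[(418,275),(474,273),(476,351),(417,354)]])
o=ctrl.get_obs();print(Ro.from_rotvec(o["tool_rot"]).as_matrix(),o["tool_pos"])
E
```

```text
dowels top view
[0.4898 0.2919 0.075 ]
[0.4535 0.2942 0.053 ]
[0.4182 0.2943 0.075 ]
[0.3827 0.2961 0.075 ]
scene
[0.4942 0.2935 0.075 ]
[0.4591 0.294  0.053 ]
[0.4289 0.2989 0.075 ]
[0.3931 0.3    0.075 ]
block corners top z.02 [array([0.5098, 0.3149]), array([0.5073, 0.2654]), array([0.3619, 0.2657]), array([0.3637, 0.3207])]
gauge top: rear,collar,tip [array([ 0.5965, -0.3511]), array([ 0.5081, -0.3319]), array([ 0.4306, -0.3181])]
gauge scene [array([ 0.596, -0.35 ]), array([ 0.5024, -0.3333]), array([ 0.4356, -0.3158])]
bush [0.4943 0.0702 0.092 ]
jig base top corners z.018 [array([0.5491, 0.1227]), array([0.5495, 0.0144])]
jig base full [array([0.547 , 0.1227]), array([0.5455, 0.0123]), array([0.2878, 0.0148]), array([0.2898, 0.1222])]
block ridge scene z.11 [array([0.4676, 0.0388]), array([0.4696, 0.1077])]
block in top z.11 back [array([0.4598, 0.0974]), array([0.4599, 0.0305])] front [array([0.5189, 0.0931]), array([0.5191, 0.0277])]
tray rim z.032 [array([0.6306, 0.5004]), array([0.6336, 0.3824]), array([0.4835, 0.3724]), array([0.4808, 0.4943])]
tray scene [array([0.4922, 0.3895]), array([0.4911, 0.5007]), array([0.641 , 0.5053]), array([0.6388, 0.3933])]
card z.005 [array([ 0.5811, -0.0987]), array([ 0.588 , -0.2138]), array([ 0.4281, -0.2187]), array([ 0.4196, -0.0994])]
[[ 0.9164  0.4002 -0.0004]
 [ 0.4002 -0.9164  0.0013]
 [ 0.0002 -0.0014 -1.    ]] [ 0.2501 -0.5725  0.3031]
```

>>> drive_tool(rows=[[[0.045,-0.002,0],0.137],[[0.044,-0.008,0],0.137],[[0.042,-0.014,0],0.138],[[0.04,-0.025,0],0],[[0.035,-0.035,0],0],[[0,-0.05,0],0],[[0,-0.05,0],0],[[0,-0.05,0],0],[[0,-0.05,0],0],[[0,-0.05,0],0]], jaw=0, grip_force=40)

```text
t: 1.2
tool_pos: [0.4451, -0.2017, 0.3037]
tool_rot: [-3.141, 0.001, -0.0]
contact_force: [0.2, -0.0, 0.6]
opening: 0.0853
grip_force: 0.0
```

>>> drive_tool(rows=[[[0,-0.05,0],0],[[0,-0.05,0],0],[[0,-0.05,0],0],[[0,-0.05,0],0],[[0,-0.05,0],0],[[0,-0.05,0],0],[[0,-0.05,0.02],0],[[0,-0.05,0.02],0],[[0,-0.05,0.02],0],[[0,-0.03,0.02],0]])

```text
t: 2.2
tool_pos: [0.445, 0.2685, 0.2277]
tool_rot: [-3.141, -0.003, -0.001]
contact_force: [0.6, -0.4, 0.2]
opening: 0.0856
grip_force: 0.0
```

>>> drive_tool(rows=[[[0.01,-0.012,0.04],0],[[0,0,0],0],[[0,0,0],0]], jaw=0.3)

```text
t: 2.5
tool_pos: [0.455, 0.2774, 0.1872]
tool_rot: [3.14, 0.0, -0.004]
contact_force: [0.5, 0.8, 1.1]
opening: 0.0596
grip_force: 0.0
```

```bash
python3 - <<'E'
from h import *
o=ctrl.get_obs();print(o["tool_pos"],o["opening"])
for n,(u,v,w,h) in dict(scene=(378,262,100,100),top=(152,225,100,100)).items():
    I=cam(n)["image"];x,y=u-w//2,v-h//2
    cv2.imwrite(f"{n}_c.png",cv2.resize(I[y:y+h,x:x+w],None,fx=4,fy=4,interpolation=cv2.INTER_CUBIC));print(n,x,y)
    cv2.imwrite(f"raw_{n}1.png",I)
cv2.imwrite("pics/c2.png",np.hstack([cv2.imread("scene_c.png"),cv2.imread("top_c.png")]))
E
```

```text
[0.45495357 0.2774146  0.18724597] 0.05958945046007153
scene 328 212
top 102 175
```

View pics/c2.png

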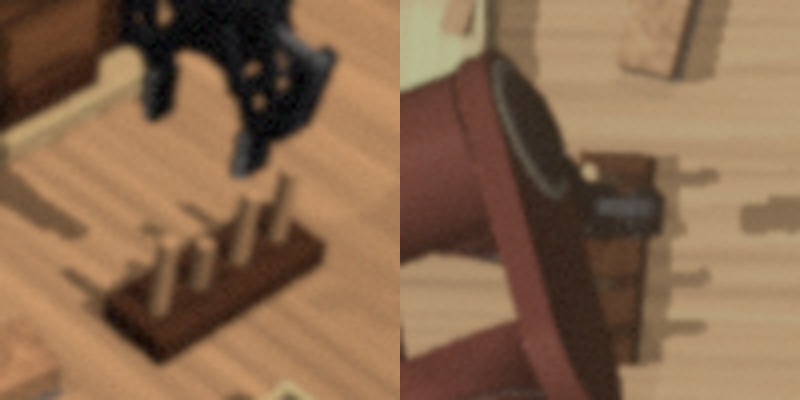

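>>> drive_tool(rows=[[[0.002,-0.0165,0.01],0],[[0,0,0.03],0],[[0,0,0.03],0],[[0,0,0.017],0],[[0,0,0],0]])

```text
t: 3.1
tool_pos: [0.4571, 0.293, 0.1006]
tool_rot: [3.141, -0.002, -0.003]
contact_force: [-0.7, 0.4, -0.4]
opening: 0.0599
grip_force: 0.0
```

>>> drive_tool(rows=[[[0,0,0],0],[[0,0,0],0],[[0,0,0],0],[[0,0,0],0],[[0,0,0],0]], jaw=1)

```text
t: 3.6
tool_pos: [0.4588, 0.2946, 0.1032]
tool_rot: [-3.141, 0.0, -0.005]
contact_force: [-0.4, -0.4, 5.6]
opening: 0.0105
grip_force: 39.0
```

>>> drive_tool(rows=[[[0,0,-0.02],0],[[0,0,-0.04],0],[[0,0,-0.04],0],[[0.026,-0.037,0],0],[[0.026,-0.037,0],0],[[0.026,-0.037,0],0],[[0.026,-0.037,0],0],[[0,0,0.04],0],[[0,0,0.04],0],[[0,0,0],0]])

```text
t: 4.6
tool_pos: [0.5579, 0.44, 0.1131]
tool_rot: [3.134, 0.0, -0.018]
contact_force: [-1.3, -0.2, -2.6]
opening: 0.0103
grip_force: 39.7
```

```bash
python3 - <<'E'
from h import *
o=ctrl.get_obs();print(o["tool_pos"],o["opening"])
I=cam("scene")["image"];cv2.imwrite("pics/c3.png",cv2.resize(I[220:420,300:500],None,fx=3,fy=3,interpolation=cv2.INTER_CUBIC))
E
```

```text
[0.55787787 0.44004791 0.1130988 ] 0.010344051240753379
```

View pics/c3.png

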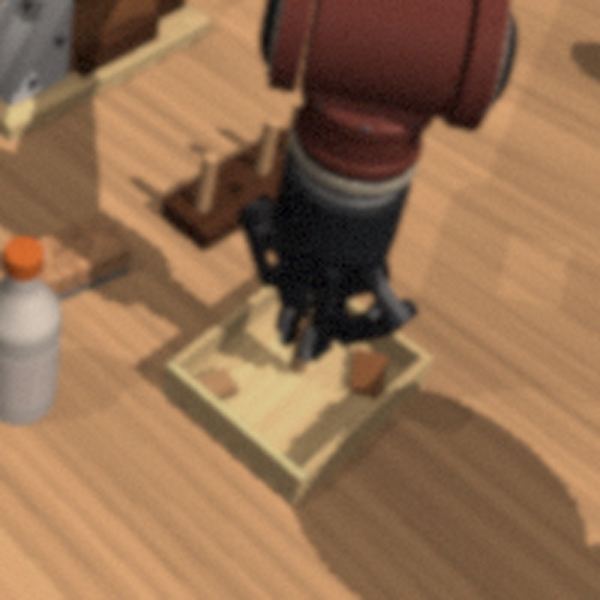

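>>> drive_tool(rows=[[[0,0,0],0],[[0,0,0],0],[[0,0,-0.03],0],[[0,0,-0.05],0],[[0,0.02,-0.05],0],[[0,0.05,-0.02],0],[[0,0.05,0],0],[[0,0.05,0],0],[[0,0.05,0],0],[[0,0.05,0],0]], jaw=0.3)

```text
t: 5.65
tool_pos: [0.5619, 0.1753, 0.2697]
tool_rot: [-3.141, -0.0, -0.009]
contact_force: [0.6, 0.0, 0.5]
opening: 0.0594
grip_force: 0.0
```

>>> drive_tool(rows=[[[0,0.05,0],0],[[0,0.05,0],0],[[0,0.05,0],0],[[0,0.05,0],0],[[0,0.05,0],0],[[0,0.05,0],0],[[0,0.05,0],0],[[0,0.05,0],0],[[0,0.05,0],0.1],[[0,0.03,0],0.1]])

```text
t: 6.65
tool_pos: [0.5584, -0.3066, 0.2697]
tool_rot: [3.121, -0.324, 0.008]
contact_force: [0.5, 0.2, -0.2]
opening: 0.0597
grip_force: 0.0
```

```bash
python3 - <<'E'
from m import *
np.set_printoptions(precision=4,suppress=True)
o=ctrl.get_obs();print(o["q"],o["tool_pos"],Ro.from_rotvec(o["tool_rot"]).as_matrix())
s=cam("scene");t=cam("top")
cv2.imwrite("raw_s2.png",s["image"]);cv2.imwrite("raw_t2.png",t["image"])
# brass mask of rest gauge
for n,d,(x0,y0,x1,y1) in(("s",s,(195,160,255,200)),("t",t,(360,180,395,250))):
    h=cv2.cvtColor(d["image"],cv2.COLOR_BGR2HSV)[y0:y1,x0:x1]
    print(n,h[::8,::8,1].max())
# dowel check
c=lambda I,x,y,w,h,k:cv2.resize(I[y:y+h,x:x+w],None,fx=k,fy=k,interpolation=cv2.INTER_CUBIC)
a=np.hstack([c(s["image"],190,110,100,100,4),c(t["image"],340,150,100,100,4)])
b=np.hstack([c(s["image"],340,240,133,66,3),c(s["image"],340,300,133,66,3)])
b=cv2.resize(b,(800,198));cv2.imwrite("pics/c4.png",np.vstack([a,b]))
E
```

```text
[-0.6187  0.1005  1.6201 -0.0006  1.4151  1.1591] [ 0.5584 -0.3066  0.2697] [[ 0.9787 -0.2054  0.0044]
 [-0.2054 -0.9787 -0.0039]
 [ 0.0051  0.0029 -1.    ]]
s 173
t 137
```

View pics/c4.png

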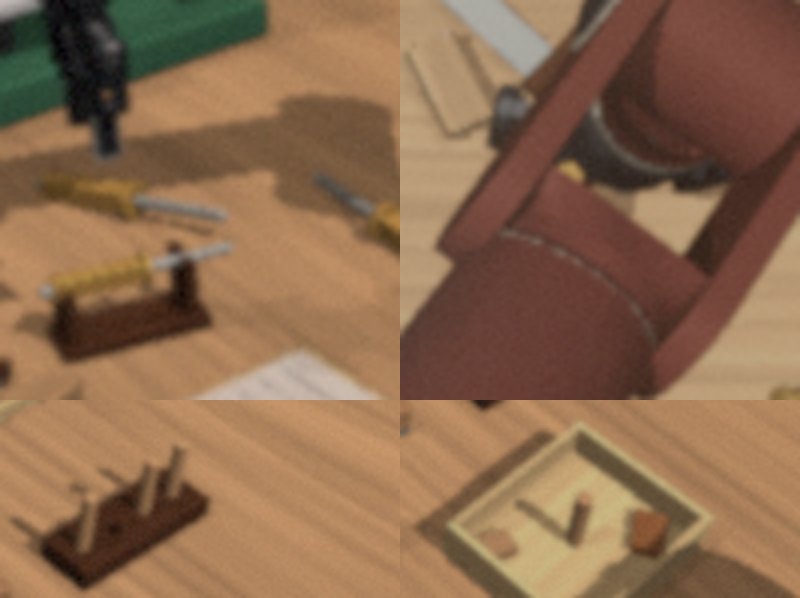

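>>> drive_tool(rows=[[[-0.004,0.032,0.03],0],[[0,0,0.05],0],[[0,0,0.035],0],[[0,0,0],0],[[0,0,0],0]], grip_force=80)

```text
t: 7.25
tool_pos: [0.5488, -0.3329, 0.153]
tool_rot: [3.125, -0.312, 0.002]
contact_force: [0.1, -0.1, 1.0]
opening: 0.0596
grip_force: 0.0
```

```bash
python3 - <<'E'
from h import *
np.set_printoptions(precision=4,suppress=True)
o=ctrl.get_obs();p=o["tool_pos"];R=Ro.from_rotvec(o["tool_rot"]).as_matrix();print(p,R[:,0])
print(R.T@(np.array([.547,-.3407,.114])-p))
E
```

```text
[ 0.5488 -0.3329  0.153 ] [ 0.9803 -0.1977  0.0015]
[-0.0003  0.008   0.039 ]
```

>>> drive_tool(rows=[[[0,0.008,0.02],0],[[0,0,0.019],0],[[0,0,0],0]])

```text
t: 7.55
tool_pos: [0.5472, -0.3411, 0.1137]
tool_rot: [3.125, -0.313, 0.002]
contact_force: [-0.1, -0.8, -0.4]
opening: 0.0595
grip_force: 0.0
```

>>> drive_tool(rows=[[[0,0,0],0],[[0,0,0],0],[[0,0,0],0],[[0,0,0],0]], jaw=1, grip_force=40)

```text
t: 7.95
tool_pos: [0.5478, -0.3417, 0.1148]
tool_rot: [3.124, -0.313, 0.005]
contact_force: [-0.2, 1.0, 7.4]
opening: 0.0173
grip_force: 40.8
```

>>> drive_tool(rows=[[[0,0,-0.02],0],[[0,0,-0.04],0],[[0,0,-0.04],0],[[0,0,-0.03],0],[[0,0,0],0],[[0,0,0],0]])

```text
t: 8.55
tool_pos: [0.5466, -0.3411, 0.2424]
tool_rot: [3.125, -0.314, 0.001]
contact_force: [0.1, -0.3, -3.1]
opening: 0.0172
grip_force: 39.9
```

>>> drive_tool(rows=[[[-0.02,-0.0456,0],0],[[-0.0214,-0.0454,0],0],[[-0.0214,-0.0454,0],0],[[-0.0214,-0.0454,0],0],[[-0.0214,-0.0454,0],0],[[-0.0214,-0.0454,0],0],[[-0.0214,-0.0454,0],0],[[0,0,0],-0.148],[[0,0,0],-0.148],[[0,0,0],-0.148]], grip_force=30)

```text
t: 9.55
tool_pos: [0.4632, -0.0002, 0.239]
tool_rot: [-3.115, -0.394, 0.008]
contact_force: [0.6, 0.7, -1.6]
opening: 0.0172
grip_force: 39.8
```

>>> drive_tool(rows=[[[0,0,0],-0.148],[[0,0,0],-0.148],[[0,0,0],-0.148],[[0,0,0],-0.148],[[0,0,0],-0.148],[[0,0,0],-0.148],[[0,0,0],-0.148],[[0,0,0],-0.148],[[0,0,0],-0.145],[[0,0,0],0]])

```text
t: 10.55
tool_pos: [0.4634, -0.0009, 0.2392]
tool_rot: [-2.217, -2.22, 0.005]
contact_force: [-0.1, 0.4, -2.0]
opening: 0.0173
grip_force: 39.8
```

```bash
python3 - <<'E'
from h import *
np.set_printoptions(precision=4,suppress=True)
o=ctrl.get_obs();p=o["tool_pos"];R=Ro.from_rotvec(o["tool_rot"]).as_matrix();print(p,R[:,0],o["q"])
s=cam("scene");t=cam("top")
g=p+R[:,2]*.054; n=-R[:,0]
for d,k in((s,"s"),(t,"t")):
    print(k,[proj(d,g+n*x) for x in(-.045,.041,.118)])
    cv2.imwrite(f"raw_{k}3.png",d["image"])
c=lambda I,x,y,w,h,k:cv2.resize(I[y:y+h,x:x+w],None,fx=k,fy=k,interpolation=cv2.INTER_CUBIC)
cv2.imwrite("pics/c5.png",np.hstack([c(s["image"],230,100,133,150,3),c(t["image"],190,170,133,150,3)]))
E
```

```text
[ 0.4634 -0.0009  0.2392] [-0.0017  1.      0.0009] [-0.1627 -0.2995  2.0434 -0.      1.4029 -0.1644]
s [array([311.2633, 185.4843]), array([290.87  , 173.0782]), array([274.2919, 162.993 ])]
t [array([236.9693, 225.9727]), array([272.0662, 226.6681]), array([303.3523, 227.2881])]
```

View pics/c5.png

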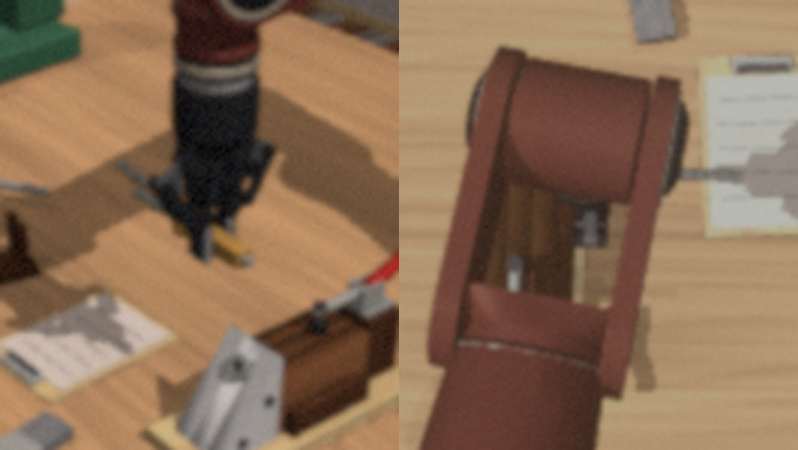

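>>> drive_tool(rows=[[[0,0,0.03],0],[[0,0,0.025],0],[[0,0,0.005],0],[[0,0,0],0],[[0,0,0],0]], jaw=1, grip_force=20)

```text
t: 11.15
tool_pos: [0.4653, -0.0012, 0.1833]
tool_rot: [2.219, 2.222, 0.001]
contact_force: [-0.8, 0.8, -0.4]
opening: 0.0175
grip_force: 39.7
```

>>> drive_tool(rows=[[[0,0,0.003],0],[[0,0,0.003],0],[[0,0,0],0]])

```text
t: 11.45
tool_pos: [0.4647, -0.0011, 0.1763]
tool_rot: [2.219, 2.223, 0.0]
contact_force: [-0.2, 0.2, -2.7]
opening: 0.0175
grip_force: 39.7
```

>>> drive_tool(rows=[[[0,0,0.003],0],[[0,0,0.003],0],[[0,0,0],0]])

```text
t: 11.75
tool_pos: [0.4655, -0.0015, 0.172]
tool_rot: [2.218, 2.223, 0.0]
contact_force: [-2.9, -1.4, 6.8]
opening: 0.0173
grip_force: 41.2
```

>>> drive_tool(rows=[[[0,0,0.003],0],[[0,0,0.003],0],[[0,0,0],0]])

```text
t: 12.05
tool_pos: [0.4656, -0.002, 0.1664]
tool_rot: [2.217, 2.222, -0.001]
contact_force: [-4.1, -2.9, 8.1]
opening: 0.0172
grip_force: 42.6
```

>>> drive_tool(rows=[[[0,0,0.004],0],[[0,0,0.004],0],[[0,0,0],0]])

```text
t: 12.35
tool_pos: [0.4657, -0.0019, 0.1583]
tool_rot: [2.217, 2.222, -0.0]
contact_force: [-3.7, -3.5, 8.7]
opening: 0.0172
grip_force: 44.8
```

>>> drive_tool(rows=[[[0,0,0.003],0],[[0,0,0.003],0],[[0,0,0],0],[[0,0,0],0],[[0,0,-0.02],0],[[0,0,-0.04],0],[[0,0,-0.03],0],[[0,0,0],0],[[0,0,0],0]])

```text
t: 13.25
tool_pos: [0.4648, -0.0011, 0.2403]
tool_rot: [2.219, 2.223, 0.001]
contact_force: [0.4, -0.3, -2.2]
opening: 0.0177
grip_force: 45.5
```

```bash
python3 - <<'E'
from h import *
np.set_printoptions(precision=4,suppress=True)
o=ctrl.get_obs();p=o["tool_pos"];R=Ro.from_rotvec(o["tool_rot"]).as_matrix();print(p,R[:,0])
s=cam("scene")
g=p+R[:,2]*.054; n=-R[:,0]
for th in(0,25,35):
    m=n*np.cos(np.radians(th))+R[:,2]*np.sin(np.radians(th))
    print(th,[proj(s,g+m*x) for x in(-.045,.041,.118)])
cv2.imwrite("raw_s4.png",s["image"])
x,y=240,130
I=cv2.resize(s["image"][y:y+100,x:x+110],None,fx=6,fy=6,interpolation=cv2.INTER_CUBIC)
cv2.imwrite("pics/c6.png",I)
E
```

```text
[ 0.4648 -0.0011  0.2403] [-0.002   1.     -0.0001]
0 [array([310.7091, 185.3313]), array([290.3143, 172.8948]), array([273.7352, 162.7852])]
25 [array([309.9443, 178.5337]), array([291.1003, 178.772 ]), array([276.1707, 178.9607])]
35 [array([309.0608, 175.7229]), array([291.8717, 181.1627]), array([278.3089, 185.455 ])]
```

View pics/c6.png

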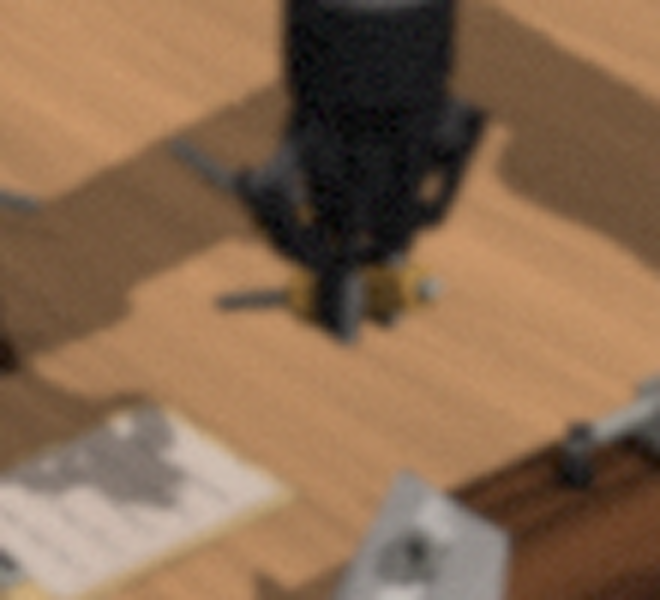

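>>> drive_tool(rows=[[[0.008,0,0.04],0],[[0,0,0.03],0],[[0,0,0.008],0],[[0,0,0.003],0],[[0,0,0.003],0],[[0,0,0.003],0],[[0,0,0.003],0],[[0,0,0],0],[[0,0,0],0]])

```text
t: 14.2
tool_pos: [0.4665, 0.0062, 0.1535]
tool_rot: [2.216, 2.221, 0.003]
contact_force: [-4.1, -1.9, 12.6]
opening: 0.0171
grip_force: 49.1
```

>>> drive_tool(rows=[[[-0.008,0,-0.02],0],[[0,0,-0.04],0],[[0,0,-0.03],0],[[0,0,0],0],[[0,0,0],0]])

```text
t: 14.7
tool_pos: [0.4648, -0.0012, 0.2402]
tool_rot: [2.219, 2.223, 0.001]
contact_force: [-0.1, -0.2, -2.3]
opening: 0.017
grip_force: 47.2
```

```bash
python3 - <<'E'
from h import *
np.set_printoptions(precision=3,suppress=True)
o=ctrl.get_obs();p=o["tool_pos"];R=Ro.from_rotvec(o["tool_rot"]).as_matrix();print(p,R[:,0])
s=cam("scene");cv2.imwrite("raw_s5.png",s["image"])
for f in("raw_s4.png","raw_s5.png"):
    I=cv2.imread(f);h=cv2.cvtColor(I,cv2.COLOR_BGR2HSV)[160:200,265:325].astype(int)
    m=((h[...,0]>=17)&(h[...,0]<=28)&(h[...,1]>150)).astype(np.uint8)
    n,L,st,c=cv2.connectedComponentsWithStats(m)
    q=np.argwhere(np.isin(L,[i for i in range(1,n) if st[i,4]>8]))[:,::-1]+[265,160]
    mu=q.mean(0);u,S,V=np.linalg.svd(q-mu);print(f,len(q),mu,V[0],S,q.min(0),q.max(0))
    # rod: dark/grey low-saturation pixels left of the brass
    r=cv2.cvtColor(I,cv2.COLOR_BGR2HSV)[165:200,270:290,1];
    ys=[(c+270,np.average(np.arange(165,200),weights=np.clip(115-r[:,c].astype(int),0,None)+1e-9).round(1),np.clip(115-r[:,c].astype(int),0,None).sum()) for c in range(0,18,2)];print(ys)
E
```

```text
[ 0.465 -0.001  0.24 ] [-0.002  1.    -0.   ]
raw_s4.png 47 [299.617 178.191] [-0.999  0.036] [46.944 12.515] [289 174] [308 181]
[(270, np.float64(198.9), np.int64(20)), (272, np.float64(182.0), np.int64(0)), (274, np.float64(182.0), np.int64(0)), (276, np.float64(179.9), np.int64(30)), (278, np.float64(179.7), np.int64(102)), (280, np.float64(179.5), np.int64(114)), (282, np.float64(178.7), np.int64(108)), (284, np.float64(171.1), np.int64(289)), (286, np.float64(169.5), np.int64(348))]
raw_s5.png 56 [298.929 177.893] [-0.984  0.18 ] [53.592 14.246] [289 173] [309 183]
[(270, np.float64(198.8), np.int64(20)), (272, np.float64(182.0), np.int64(0)), (274, np.float64(182.0), np.int64(0)), (276, np.float64(182.5), np.int64(2)), (278, np.float64(182.3), np.int64(78)), (280, np.float64(181.8), np.int64(93)), (282, np.float64(178.7), np.int64(116)), (284, np.float64(171.4), np.int64(269)), (286, np.float64(169.1), np.int64(517))]
```

>>> drive_tool(rows=[[[0.008,0,0.04],0],[[0,0,0.03],0],[[0,0,0.008],0],[[0,0,0.004],0],[[0,0,0.004],0],[[0,0,0.004],0],[[0,0,0.003],0],[[0,0,0.003],0],[[0,0,0],0],[[0,0,0],0]])

```text
t: 15.75
tool_pos: [0.4684, 0.0059, 0.1498]
tool_rot: [2.213, 2.218, 0.008]
contact_force: [-2.0, -3.1, 12.3]
opening: 0.0171
grip_force: 50.9
```

>>> drive_tool(rows=[[[-0.008,0,-0.02],0],[[0,0,-0.04],0],[[0,0,-0.036],0],[[0,0,0],0],[[0,0,0],0]])

```text
t: 16.25
tool_pos: [0.4657, -0.0013, 0.2424]
tool_rot: [2.217, 2.221, 0.004]
contact_force: [-0.2, -0.3, -2.4]
opening: 0.0171
grip_force: 48.9
```

```bash
cat > ang.py <<'E'
from h import *
np.set_printoptions(precision=3,suppress=True)
def ang(show=1):
    o=ctrl.get_obs();p=o["tool_pos"];R=Ro.from_rotvec(o["tool_rot"]).as_matrix()
    s=cam("scene");I=s["image"];cv2.imwrite("raw_last.png",I)
    h=cv2.cvtColor(I,cv2.COLOR_BGR2HSV)[160:200,265:325].astype(int)
    m=((h[...,0]>=17)&(h[...,0]<=28)&(h[...,1]>150)).astype(np.uint8)
    n,L,st,c=cv2.connectedComponentsWithStats(m)
    q=np.argwhere(np.isin(L,[i for i in range(1,n) if st[i,4]>8]))[:,::-1]+[265,160]
    mu=q.mean(0);u,S,V=np.linalg.svd(q-mu);print(p,len(q),mu,V[0],S)
    r=I[165:200,270:290];r=cv2.cvtColor(r,cv2.COLOR_BGR2HSV)[...,1].astype(int)
    print([(c+270,np.average(np.arange(165,200),weights=np.clip(115-r[:,c],0,None)+1e-9).round(1),np.clip(115-r[:,c],0,None).sum()) for c in range(4,14,1)])
E
python3 -c "
from ang import *
ang()"
```

```text
[ 0.466 -0.001  0.242] 49 [299.469 176.429] [-0.949  0.316] [48.597 13.361]
[(274, np.float64(182.0), np.int64(0)), (275, np.float64(182.0), np.int64(0)), (276, np.float64(182.0), np.int64(0)), (277, np.float64(184.6), np.int64(15)), (278, np.float64(184.5), np.int64(44)), (279, np.float64(184.1), np.int64(80)), (280, np.float64(183.7), np.int64(112)), (281, np.float64(182.8), np.int64(110)), (282, np.float64(183.2), np.int64(102)), (283, np.float64(174.8), np.int64(182))]
```

>>> drive_tool(rows=[[[0.018,0.045,0],0],[[0.018,0.045,0],0],[[0.018,0.045,0],0],[[0.018,0.045,0],0],[[0,0,0],0.148],[[0,0,0],0.148],[[0,0,0],0.148],[[0,0,0],0.148],[[0,0,0],0.148],[[0,0,0],0.148]])

```text
t: 17.3
tool_pos: [0.6436, 0.0713, 0.2373]
tool_rot: [-2.961, -1.045, 0.006]
contact_force: [-0.1, 0.5, -1.9]
opening: 0.0168
grip_force: 48.8
```

>>> drive_tool(rows=[[[0,0,0],0.148],[[0,0,0],0.148],[[0,0,0],0.148],[[0,0,0],0.148],[[0,0,0],0.092],[[0,0,0],0],[[0,0,0],0]])

```text
t: 18.0
tool_pos: [0.6439, 0.0713, 0.2383]
tool_rot: [-3.142, -0.004, 0.004]
contact_force: [0.1, -0.5, -1.4]
opening: 0.0179
grip_force: 48.8
```

```bash
python3 - <<'E'
from h import *
np.set_printoptions(precision=4,suppress=True)
o=ctrl.get_obs();p=o["tool_pos"];R=Ro.from_rotvec(o["tool_rot"]).as_matrix();print(p,R[:,0])
u=-R[:,0]*np.cos(np.radians(35))+R[:,2]*np.sin(np.radians(35));g=p+.054*R[:,2]
M=np.array([.489,.0705,.092])
print("now tip",g+.118*u,"shift to pre (tip 20mm out)",R.T@(M-.138*u-g))
E
```

```text
[0.6439 0.0713 0.2383] [ 1.      0.0027 -0.0028]
now tip [0.5469 0.071  0.1169] shift to pre (tip 20mm out) [-0.0415  0.0003  0.0136]
```

>>> drive_tool(rows=[[[-0.03,0,0.009],0],[[-0.011,0,0.005],0],[[0,0,0],0],[[0,0,0],0]])

```text
t: 18.4
tool_pos: [0.6037, 0.0712, 0.2261]
tool_rot: [3.142, 0.002, 0.0]
contact_force: [0.6, -0.3, -1.0]
opening: 0.0173
grip_force: 48.8
```

```bash
python3 - <<'E'
from h import *
np.set_printoptions(precision=4,suppress=True)
o=ctrl.get_obs();p=o["tool_pos"];R=Ro.from_rotvec(o["tool_rot"]).as_matrix();print(p,R[:,0])
s=cam("scene");cv2.imwrite("raw_s6.png",s["image"]);t=cam("top");cv2.imwrite("raw_t6.png",t["image"])
u=-R[:,0]*np.cos(np.radians(35))+R[:,2]*np.sin(np.radians(35));g=p+.054*R[:,2]
print([proj(s,g+x*u) for x in(0,.041,.118)],proj(s,[.489,.0705,.092]))
print([proj(t,g+x*u) for x in(0,.041,.118)],proj(t,[.489,.0705,.092]))
x,y=265,190
A=cv2.resize(s["image"][y:y+75,x:x+75],(600,600),interpolation=cv2.INTER_CUBIC)
x,y=205,160
B=cv2.resize(t["image"][y:y+75,x:x+25],(200,600),interpolation=cv2.INTER_CUBIC)
cv2.imwrite("pics/c7.png",np.hstack([A,B]))
E
```

```text
[0.6037 0.0712 0.2261] [1.     0.0016 0.0002]
[array([275.6433, 212.8716]), array([286.1871, 215.7003]), array([304.3931, 220.5847])] [309.1421 221.7121]
[array([228.5496, 170.678 ]), array([229.0807, 185.53  ]), array([230.0281, 212.0261])] [230.474  219.2997]
```

View pics/c7.png

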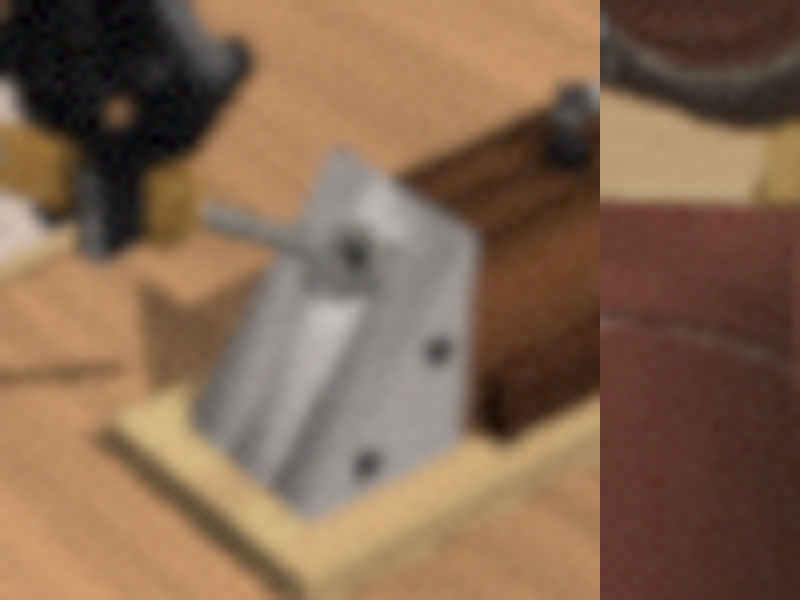

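```bash
python3 - <<'E'
from h import *
np.set_printoptions(precision=2,suppress=True,linewidth=200)
I=cv2.imread("raw_s6.png");S=cv2.cvtColor(I,cv2.COLOR_BGR2HSV)[...,1].astype(float)
pts=[]
for c in range(291,299):
    col=S[208:230,c]; w=np.clip(np.median(col)*.75-col,0,None); i=np.argmax(w); w[:max(0,i-3)]=0;w[i+4:]=0
    pts.append((c,208+np.average(np.arange(22),weights=w)));
print(np.array(pts)); k=np.polyfit(*np.array(pts).T,1);print("rod line slope",k[0],"at 307.6",np.polyval(k,307.6))
for f in("raw_scene.png","raw_scene1.png","raw_last.png"):
    g=cv2.cvtColor(cv2.imread(f),cv2.COLOR_BGR2GRAY)[212:232,298:318].astype(float)
    w=np.clip(85-g,0,None);yy,xx=np.mgrid[212:232,298:318]
    print(f,"dark centroid",(w*xx).sum()/w.sum(),(w*yy).sum()/w.sum(),w.sum())
print(cv2.cvtColor(cv2.imread("raw_scene.png"),cv2.COLOR_BGR2GRAY)[212:233,298:320])
print(cv2.cvtColor(I,cv2.COLOR_BGR2GRAY)[212:233,298:320])
E
```

```text
[[291.   216.61]
 [292.   216.84]
 [293.   217.03]
 [294.   217.34]
 [295.   217.66]
 [296.   218.03]
 [297.   227.67]
 [298.   227.15]]
rod line slope 1.5621622532257544 at 307.6 240.25569407275142
raw_scene.png dark centroid 312.05809128630705 217.6721991701245 241.0
raw_scene1.png dark centroid 310.6175059952038 219.9748201438849 834.0
raw_last.png dark centroid 312.36756756756756 217.3027027027027 185.0
[[133 133 129 131 134 133 135 134 136 135 134 136 139 142 148 131 107  81  60  53  50  54]
 [138 134 132 133 133 133 134 134 133 136 136 136 143 152 160 149 126  97  73  61  57  56]
 [135 138 135 133 131 135 132 134 132 136 134 141 152 166 168 160 145 123 103  81  68  58]
 [134 137 137 137 133 132 132 134 135 132 138 145 162 168 169 163 151 140 124 107  91  76]
 [133 135 136 134 133 132 135 133 135 134 139 148 159 170 166 163 155 145 138 130 118 104]
 [130 132 133 132 134 135 136 134 134 131 132 140 150 160 163 162 158 153 141 136 130 125]
 [125 129 130 131 130 137 134 134 128 116 116 119 134 144 158 165 163 153 144 135 138 135]
 [123 126 124 127 131 135 131 121 114 102  94  96 11
[... 2434 characters left out ...]
3 117 111 110 104 102 105 107 117 132 138 138 136 133 136 140]
 [124 140 147 144 135 126 124 129 122 116 112 114 112 109 120 130 135 138 135 136 140 143]
 [130 139 147 142 141 144 147 152 148 141 143 142 135 124 126 131 138 137 135 138 140 147]
 [137 145 146 146 146 160 169 179 178 173 171 165 145 133 134 137 138 139 137 141 144 151]
 [140 144 144 144 152 168 184 188 192 189 179 162 140 131 135 139 139 137 142 140 149 153]
 [141 144 146 149 156 172 182 188 190 188 174 154 135 132 136 139 138 137 141 143 149 152]
 [148 150 150 151 162 171 182 184 184 178 163 141 130 131 136 138 138 139 139 145 145 139]
 [146 147 148 153 163 172 178 179 179 168 151 133 131 134 139 139 139 141 145 139 127 112]]
```

```bash
python3 - <<'E'
from h import *
np.set_printoptions(precision=4,suppress=True)
s=cam("scene")
M=onz(s,307.7,222,.092);print("M",M,[onz(s,307.7+a,222+b,.092)-M for a,b in((1,0),(0,1))])
for e in np.eye(3)*.001: print("px per mm",proj(s,M+e)-proj(s,M))
o=ctrl.get_obs();p=o["tool_pos"];R=Ro.from_rotvec(o["tool_rot"]).as_matrix()
u=-R[:,0]*np.cos(np.radians(35))+R[:,2]*np.sin(np.radians(35));g=p+.054*R[:,2]+[0,0,.001]
d=M-g;print("along",d@u,"perp world",d-(d@u)*u)
E
```

```text
M [0.493  0.0691 0.092 ] [array([-0.0021,  0.0017,  0.    ]), array([0.003 , 0.0034, 0.    ])]
px per mm [-0.2767  0.1349]
px per mm [0.2422 0.1717]
px per mm [ 0.0132 -0.2946]
along 0.13832084148766857 perp world [ 0.0016 -0.002  -0.0023]
```

>>> drive_tool(rows=[[[0.0013,0.0017,0.0018],0],[[0,0,0],0],[[-0.0082,0,0.0057],0],[[-0.0041,0,0.0029],0],[[-0.0041,0,0.0029],0],[[0,0,0],0]])

```text
t: 19.15
tool_pos: [0.5874, 0.0696, 0.2119]
tool_rot: [-3.142, -0.001, 0.003]
contact_force: [0.8, -1.1, -1.7]
opening: 0.0172
grip_force: 48.8
```

>>> drive_tool(rows=[[[-0.0033,0,0.0023],0],[[-0.0033,0,0.0023],0],[[0,0,0],0]])

```text
t: 19.45
tool_pos: [0.5813, 0.0696, 0.2078]
tool_rot: [-3.142, -0.001, 0.001]
contact_force: [-0.2, -0.0, -2.0]
opening: 0.0175
grip_force: 48.8
```

>>> drive_tool(rows=[[[-0.0033,0,0.0023],0],[[-0.0033,0,0.0023],0],[[0,0,0],0]])

```text
t: 19.75
tool_pos: [0.5746, 0.0695, 0.2031]
tool_rot: [-3.142, -0.001, 0.002]
contact_force: [-0.8, -0.5, -1.4]
opening: 0.0176
grip_force: 48.8
```

```bash
python3 - <<'E'
from h import *
s=cam("scene");I=s["image"];cv2.imwrite("raw_s7.png",I)
A=cv2.resize(I[190:250,270:330],(600,600),interpolation=cv2.INTER_CUBIC);cv2.imwrite("pics/c8.png",A)
E
```

```text
(no output)
```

View pics/c8.png

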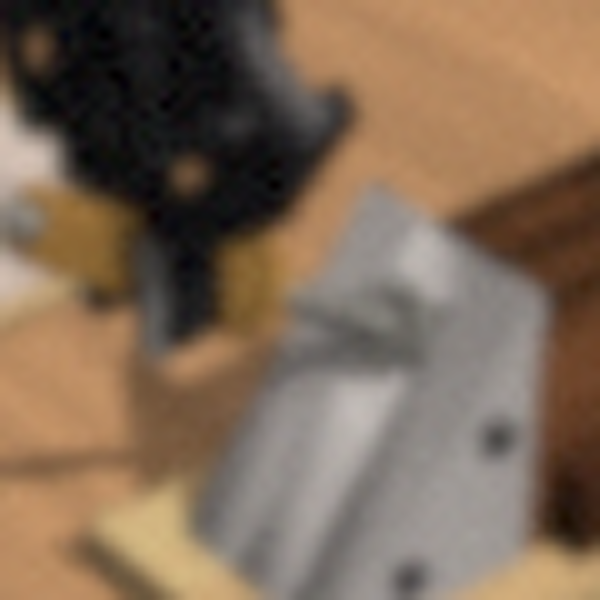

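>>> drive_tool(rows=[[[-0.0041,0,0.0029],0],[[-0.0041,0,0.0029],0],[[-0.0041,0,0.0029],0],[[0,0,0],0]])

```text
t: 20.2
tool_pos: [0.562, 0.0695, 0.1941]
tool_rot: [3.142, 0.001, -0.003]
contact_force: [0.3, 0.4, -1.9]
opening: 0.0177
grip_force: 48.8
```

>>> drive_tool(rows=[[[-0.0041,0,0.0029],0],[[-0.0041,0,0.0029],0],[[-0.0041,0,0.0029],0],[[0,0,0],0]])

```text
t: 20.6
tool_pos: [0.5498, 0.0695, 0.1855]
tool_rot: [-3.142, -0.001, 0.002]
contact_force: [-0.3, -0.0, -1.9]
opening: 0.0174
grip_force: 48.8
```

>>> drive_tool(rows=[[[-0.0041,0,0.0029],0],[[-0.0041,0,0.0029],0],[[-0.0041,0,0.0029],0],[[0,0,0],0]])

```text
t: 21.0
tool_pos: [0.5375, 0.0696, 0.1768]
tool_rot: [-3.142, -0.001, 0.002]
contact_force: [-0.5, 0.7, -1.6]
opening: 0.0173
grip_force: 48.8
```

>>> drive_tool(rows=[[[-0.0025,0,0.0017],0],[[-0.0025,0,0.0017],0],[[-0.0025,0,0.0017],0],[[0,0,0],0]])

```text
t: 21.4
tool_pos: [0.5311, 0.0695, 0.1728]
tool_rot: [3.142, 0.001, 0.002]
contact_force: [2.2, -0.7, 0.1]
opening: 0.0174
grip_force: 48.9
```

>>> drive_tool(rows=[[[-0.0025,0,0.0017],0],[[-0.0025,0,0.0017],0],[[0,0,0],0]])

```text
t: 21.7
tool_pos: [0.5255, 0.0695, 0.1686]
tool_rot: [3.142, 0.001, -0.001]
contact_force: [2.8, -0.6, -0.9]
opening: 0.0174
grip_force: 48.9
```

>>> drive_tool(rows=[[[-0.0025,0,0.0017],0],[[-0.0025,0,0.0017],0],[[0,0,0],0]])

```text
t: 22.0
tool_pos: [0.5228, 0.0694, 0.1675]
tool_rot: [-3.141, -0.001, -0.011]
contact_force: [9.1, 0.2, 1.4]
opening: 0.0174
grip_force: 49.2
```

>>> drive_tool(rows=[[[-0.0025,0,0.0017],0],[[0,0,0],0]])

```text
t: 22.2
tool_pos: [0.5224, 0.0694, 0.1677]
tool_rot: [-3.141, -0.001, -0.021]
contact_force: [12.7, 0.3, 2.8]
opening: 0.0173
grip_force: 49.6
```

>>> drive_tool(rows=[[[-0.0025,0,0.0017],0],[[-0.0016,0,0.0011],0],[[0,0,0],0],[[0,0,0],0]])

```text
t: 22.6
tool_pos: [0.5217, 0.0694, 0.1679]
tool_rot: [-3.141, -0.0, -0.037]
contact_force: [20.0, 0.2, 6.3]
opening: 0.0174
grip_force: 49.8
```

>>> drive_tool(rows=[[[0.0041,0,-0.0029],0],[[0.0041,0,-0.0029],0],[[0.0041,0,-0.0029],0],[[0,0,0],0]])

```text
t: 23.0
tool_pos: [0.5259, 0.0695, 0.1691]
tool_rot: [3.142, 0.001, -0.004]
contact_force: [-0.7, -0.7, -2.0]
opening: 0.0177
grip_force: 48.8
```

>>> drive_tool(rows=[[[0.0082,0,-0.0057],0],[[0.0082,0,-0.0057],0],[[0.0082,0,-0.0057],0],[[0.0082,0,-0.0057],0],[[0.0082,0,-0.0057],0],[[0.0082,0,-0.0057],0],[[0.0082,0,-0.0057],0],[[0.0082,0,-0.0057],0],[[0.0082,0,-0.0057],0],[[0,0,0],0]])

```text
t: 24.0
tool_pos: [0.6019, 0.0695, 0.2226]
tool_rot: [3.142, 0.001, 0.004]
contact_force: [-0.1, -0.1, -0.6]
opening: 0.0172
grip_force: 48.7
```

>>> drive_tool(rows=[[[0,0.03,-0.01],0],[[-0.0109,0.0465,-0.003],0],[[-0.0109,0.0465,-0.003],0],[[-0.0109,0.0465,-0.003],0],[[-0.0109,0.0465,-0.003],0],[[-0.0109,0.0465,0],0],[[-0.0109,0.0465,0],0],[[-0.0109,0.0465,0],0.1],[[-0.01,0.0465,0],0.1],[[0,0,0],0]])

```text
t: 25.0
tool_pos: [0.5077, -0.3361, 0.2431]
tool_rot: [3.123, -0.324, -0.001]
contact_force: [0.7, 0.5, -1.8]
opening: 0.0173
grip_force: 48.7
```

>>> drive_tool(rows=[[[0,0,0],0],[[0,0,0],0]])

```text
t: 25.2
tool_pos: [0.5098, -0.3304, 0.2428]
tool_rot: [-3.125, 0.311, 0.001]
contact_force: [-0.4, -0.1, -1.1]
opening: 0.0174
grip_force: 48.7
```

```bash
python3 - <<'E'
from h import *
np.set_printoptions(precision=4,suppress=True)
o=ctrl.get_obs();p=o["tool_pos"];R=Ro.from_rotvec(o["tool_rot"]).as_matrix();print(p,R[:,0])
r=np.degrees(np.arctan2(R[1,0],R[0,0]));print("yaw",r,"turn rad",np.radians(r+11.4))
x=np.array([.980,-.198,0]);print(R.T@(np.array([.5475,-.3414,.16])-.045*x-p))
E
```

```text
[ 0.5098 -0.3304  0.2428] [ 0.9804 -0.1969 -0.0007]
yaw -11.353183103441953 turn rad 0.0008171089905035226
[-0.0058  0.0034  0.0828]
```

>>> drive_tool(rows=[[[-0.006,0.0034,0.04],0],[[0,0,0.03],0],[[0,0,0.008],0],[[0,0,0],0]])

```text
t: 25.6
tool_pos: [0.503, -0.3317, 0.1635]
tool_rot: [-3.124, 0.309, 0.005]
contact_force: [0.3, -0.5, -2.1]
opening: 0.0175
grip_force: 48.7
```

>>> drive_tool(rows=[[[0,0,0.004],0],[[0,0,0.004],0],[[0,0,0],0]])

```text
t: 25.9
tool_pos: [0.5037, -0.3336, 0.1581]
tool_rot: [3.125, -0.312, 0.002]
contact_force: [-0.5, -0.8, -1.6]
opening: 0.0169
grip_force: 48.7
```

>>> drive_tool(rows=[[[0,0,0.004],0],[[0,0,0.004],0],[[0,0,0],0]])

```text
t: 26.2
tool_pos: [0.5039, -0.3341, 0.1507]
tool_rot: [3.125, -0.312, 0.003]
contact_force: [0.5, 0.1, 3.4]
opening: 0.0174
grip_force: 49.5
```

>>> drive_tool(rows=[[[0,0,0.004],0],[[0,0,0.003],0],[[0,0,0],0]])

```text
t: 26.5
tool_pos: [0.5059, -0.3348, 0.1475]
tool_rot: [3.123, -0.312, 0.01]
contact_force: [0.4, 4.1, 16.1]
opening: 0.0174
grip_force: 51.6
```

>>> drive_tool(rows=[[[0,0,0.003],0],[[0,0,0.003],0],[[0,0,0],0]])

```text
t: 26.8
tool_pos: [0.5081, -0.3353, 0.1437]
tool_rot: [3.122, -0.313, 0.021]
contact_force: [5.1, 5.0, 19.4]
opening: 0.0171
grip_force: 52.3
```

>>> drive_tool(rows=[[[0,0,0.003],0],[[0,0,0.002],0],[[0,0,0],0]])

```text
t: 27.1
tool_pos: [0.5096, -0.3358, 0.1401]
tool_rot: [3.12, -0.313, 0.028]
contact_force: [9.2, 5.7, 21.3]
opening: 0.0174
grip_force: 52.6
```

>>> drive_tool(rows=[[[0,0,-0.02],0],[[0,0,-0.04],0],[[0,0,0],0],[[0.02,0,0],0],[[0.025,0,0],0],[[0,0,0],0],[[0,0,0],0]])

```text
t: 27.8
tool_pos: [0.547, -0.3421, 0.1898]
tool_rot: [-3.125, 0.312, 0.003]
contact_force: [-0.9, -0.1, -2.5]
opening: 0.0172
grip_force: 49.4
```

```bash
python3 - <<'E'
from h import *
np.set_printoptions(precision=4,suppress=True)
o=ctrl.get_obs();p=o["tool_pos"];R=Ro.from_rotvec(o["tool_rot"]).as_matrix();print(p,R[:,0])
print(R.T@(np.array([.5475,-.3414,.1148])-p))
s=cam("scene");cv2.imwrite("raw_s8.png",s["image"]);g=p+.054*R[:,2]
for th in(0,10,20,35):
    m=-R[:,0]*np.cos(np.radians(th))+R[:,2]*np.sin(np.radians(th));print(th,[proj(s,g+m*x) for x in(-.045,.041,.103)])
A=s["image"][110:185,180:280];cv2.imwrite("pics/c9.png",cv2.resize(A,(800,600),interpolation=cv2.INTER_CUBIC))
E
```

```text
[ 0.547  -0.3421  0.1898] [ 0.9803 -0.1976 -0.002 ]
[ 0.0005 -0.0007  0.075 ]
0 [array([199.8752, 161.6834]), array([224.8717, 156.0617]), array([242.2012, 152.1643])]
10 [array([199.7854, 159.4856]), array([224.8781, 158.0231]), array([242.0925, 157.0198])]
20 [array([200.1069, 157.2502]), array([224.5324, 159.9944]), array([241.1391, 161.8602])]
35 [array([201.3418, 153.9829]), array([223.3835, 162.8456]), array([238.2195, 168.8109])]
```

View pics/c9.png

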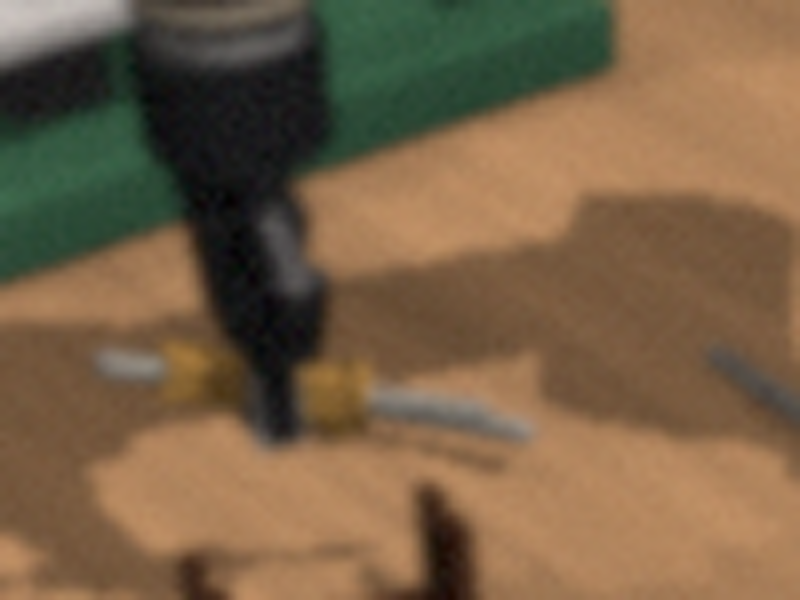

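>>> drive_tool(rows=[[[-0.02,0,0],0],[[-0.021,-0.0007,0],0],[[0,0,0.02],0],[[0,0,0.015],0],[[0,0,0.006],0],[[0,0,0.003],0],[[0,0,0],0]])

```text
t: 28.55
tool_pos: [0.5073, -0.3335, 0.1468]
tool_rot: [-3.126, 0.312, 0.001]
contact_force: [0.6, 0.7, -0.9]
opening: 0.0173
grip_force: 49.5
```

>>> drive_tool(rows=[[[0,0,0.003],0],[[0,0,0.003],0],[[0,0,0],0]])

```text
t: 28.85
tool_pos: [0.5076, -0.3337, 0.1414]
tool_rot: [3.126, -0.312, 0.001]
contact_force: [0.1, 0.6, -1.2]
opening: 0.0173
grip_force: 49.6
```

>>> drive_tool(rows=[[[0,0,0.003],0],[[0,0,0.003],0],[[0,0,0],0]])

```text
t: 29.15
tool_pos: [0.5087, -0.3343, 0.1388]
tool_rot: [3.125, -0.312, 0.004]
contact_force: [-1.0, 3.4, 12.4]
opening: 0.0171
grip_force: 51.4
```

>>> drive_tool(rows=[[[0,0,0.003],0],[[0,0,0.003],0],[[0,0,0],0]])

```text
t: 29.45
tool_pos: [0.5104, -0.3348, 0.1345]
tool_rot: [3.123, -0.313, 0.012]
contact_force: [1.5, 4.3, 14.9]
opening: 0.0175
grip_force: 52.2
```

>>> drive_tool(rows=[[[0,0,0.003],0],[[0,0,0.002],0],[[0,0,0],0]])

```text
t: 29.75
tool_pos: [0.5115, -0.335, 0.1306]
tool_rot: [3.123, -0.313, 0.017]
contact_force: [5.1, 4.9, 15.7]
opening: 0.0168
grip_force: 53.1
```

>>> drive_tool(rows=[[[0,0,-0.02],0],[[0,0,-0.03],0],[[0.02,0,0],0],[[0.021,0,0],0],[[0,0,0],0],[[0,0,0],0]])

```text
t: 30.35
tool_pos: [0.5473, -0.3414, 0.1737]
tool_rot: [-3.126, 0.312, 0.002]
contact_force: [-0.0, -0.4, -1.5]
opening: 0.0174
grip_force: 50.5
```

```bash
python3 - <<'E'
from h import *
np.set_printoptions(precision=4,suppress=True)
o=ctrl.get_obs();p=o["tool_pos"];R=Ro.from_rotvec(o["tool_rot"]).as_matrix();print(p,R[:,0])
print(R.T@(np.array([.5475,-.3414,.1148])-p))
E
```

```text
[ 0.5473 -0.3414  0.1737] [ 0.9803 -0.1975 -0.0012]
[ 0.0003 -0.0001  0.0589]
```

>>> drive_tool(rows=[[[0,0,0.025],0],[[0,0,0.018],0],[[0,0,0.004],0],[[0,0,0],0]])

```text
t: 30.75
tool_pos: [0.5463, -0.341, 0.1253]
tool_rot: [-3.124, 0.312, 0.005]
contact_force: [-0.1, 0.8, -2.0]
opening: 0.0171
grip_force: 50.5
```

>>> drive_tool(rows=[[[0,0,0.003],0],[[0,0,0.002],0],[[0,0,0],0]])

```text
t: 31.05
tool_pos: [0.5477, -0.3418, 0.1227]
tool_rot: [3.126, -0.312, 0.001]
contact_force: [-0.4, 0.4, -1.2]
opening: 0.0175
grip_force: 50.5
```

>>> drive_tool(rows=[[[0,0,0.002],0],[[0,0,0.002],0],[[0,0,0],0]])

```text
t: 31.35
tool_pos: [0.5473, -0.3415, 0.1179]
tool_rot: [-3.126, 0.312, 0.001]
contact_force: [-1.0, 0.8, -1.4]
opening: 0.0177
grip_force: 50.5
```

>>> drive_tool(rows=[[[0,0,0.002],0],[[0,0,0],0],[[0,0,0],0]])

```text
t: 31.65
tool_pos: [0.5476, -0.3418, 0.1167]
tool_rot: [3.126, -0.312, 0.0]
contact_force: [-0.3, -0.4, 1.2]
opening: 0.0173
grip_force: 51.0
```

>>> drive_tool(rows=[[[0,0,0.002],0],[[0,0,0],0],[[0,0,0],0]])

```text
t: 31.95
tool_pos: [0.5478, -0.3419, 0.1152]
tool_rot: [3.126, -0.312, 0.001]
contact_force: [-0.8, 1.2, 5.6]
opening: 0.0174
grip_force: 51.5
```

>>> drive_tool(rows=[[[0,0,0.002],0],[[0,0,0],0],[[0,0,0],0]])

```text
t: 32.25
tool_pos: [0.548, -0.3419, 0.1134]
tool_rot: [3.126, -0.312, 0.001]
contact_force: [-0.3, 0.6, 4.6]
opening: 0.0175
grip_force: 51.6
```

>>> drive_tool(rows=[[[0,0,0.001],0],[[0,0,0],0],[[0,0,0],0]])

```text
t: 32.55
tool_pos: [0.548, -0.342, 0.1126]
tool_rot: [3.125, -0.312, 0.002]
contact_force: [-0.8, 1.5, 5.6]
opening: 0.018
grip_force: 51.6
```

>>> drive_tool(rows=[[[0,0,0.0015],0],[[0,0,0],0],[[0,0,0],0]])

```text
t: 32.85
tool_pos: [0.5482, -0.342, 0.1112]
tool_rot: [3.125, -0.312, 0.002]
contact_force: [-0.6, 1.0, 6.7]
opening: 0.0174
grip_force: 51.7
```

>>> drive_tool(rows=[[[0,0,0.0015],0],[[0,0,0],0],[[0,0,0],0]])

```text
t: 33.15
tool_pos: [0.5483, -0.342, 0.1097]
tool_rot: [3.125, -0.312, 0.003]
contact_force: [-0.4, 1.3, 6.1]
opening: 0.017
grip_force: 51.7
```

```bash
cat > br.py <<'E'
from h import *
np.set_printoptions(precision=3,suppress=True)
def brass(I,x0,y0,x1,y1,th=150):
    h=cv2.cvtColor(I,cv2.COLOR_BGR2HSV)[y0:y1,x0:x1].astype(int)
    m=((h[...,0]>=17)&(h[...,0]<=28)&(h[...,1]>th)).astype(np.uint8)
    n,L,st,c=cv2.connectedComponentsWithStats(m,connectivity=8)
    for i in range(1,n):
        if st[i,4]>6: print("  comp",st[i],c[i]+[x0,y0])
    q=np.argwhere(np.isin(L,[i for i in range(1,n) if st[i,4]>6]))[:,::-1]+[x0,y0]
    u,S,V=np.linalg.svd(q-q.mean(0));V=V[0]*np.sign(V[0][0]);print(len(q),q.mean(0),"slope",V[1]/V[0])
E
python3 - <<'E'
from br import *
s=cam("scene");cv2.imwrite("raw_s9.png",s["image"])
for f in("raw_scene.png","raw_s9.png"):
    I=cv2.imread(f);print(f);brass(I,190,165,240,190)
    A=cv2.cvtColor(I,cv2.COLOR_BGR2HSV)
    # rod pixels right of collar: bright low sat
    g=A[160:182,226:252];w=(np.clip(100-g[...,1].astype(int),0,None)*(g[...,2]>110)).astype(float)
    print([(226+c,round(160+float(np.average(np.arange(22),weights=w[:,c]+1e-9)),1),int(w[:,c].sum())) for c in range(0,26,2)])
E
```

```text
raw_scene.png
  comp [ 14   9  23   9 105] [215.324 178.8  ]
105 [215.324 178.8  ] slope -0.21765107249470192
[(226, 160.0, 66), (228, 164.9, 157), (230, 168.6, 308), (232, 169.7, 365), (234, 165.3, 207), (236, 164.2, 194), (238, 167.6, 281), (240, 167.8, 297), (242, 167.9, 299), (244, 167.6, 290), (246, 169.3, 192), (248, 171.2, 13), (250, 170.5, 0)]
raw_s9.png
  comp [31  9  6  6 23] [223.13  176.652]
  comp [13 12  9  7 33] [207.333 179.939]
56 [213.821 178.589] slope -0.2115969040058978
[(226, 162.0, 8), (228, 166.9, 240), (230, 167.8, 322), (232, 167.7, 335), (234, 165.4, 220), (236, 164.0, 187), (238, 167.0, 272), (240, 167.1, 311), (242, 165.7, 255), (244, 162.9, 180), (246, 163.0, 87), (248, 170.5, 0), (250, 170.5, 0)]
```

>>> drive_tool(rows=[[[0,0,0.001],0],[[0,0,0],0],[[0,0,-0.01],0],[[0,0,-0.02],0],[[0,0,-0.03],0],[[0,0,-0.03],0]])

```text
t: 33.8
tool_pos: [0.5469, -0.3413, 0.197]
tool_rot: [-3.125, 0.312, 0.002]
contact_force: [0.4, -0.9, -0.7]
opening: 0.0174
grip_force: 50.7
```

>>> drive_tool(rows=[[[0.002,-0.022,0],0],[[0.003,-0.03,0],0],[[0.003,-0.04,0],0],[[0.003,-0.04,0],0],[[0.003,-0.025,0],0],[[0.003,-0.015,0],0],[[0,0,0],0],[[0,0,0],0],[[0,0,0],0]])

```text
t: 34.7
tool_pos: [0.5979, -0.1776, 0.1971]
tool_rot: [3.125, -0.314, -0.0]
contact_force: [-1.0, 0.4, -2.0]
opening: 0.0171
grip_force: 50.8
```

```bash
python3 - <<'E'
from br import *
o=ctrl.get_obs();p=o["tool_pos"];R=Ro.from_rotvec(o["tool_rot"]).as_matrix();print(p,R[:,0],np.abs(o["dq"]).max())
s=cam("scene");I=s["image"];cv2.imwrite("raw_s10.png",I);t=cam("top");cv2.imwrite("raw_t10.png",t["image"])
g=p+.048*R[:,2]
for th in(-3,0,3):
    m=-R[:,0]*np.cos(np.radians(th))+R[:,2]*np.sin(np.radians(th));q=[proj(s,g+m*x) for x in(-.045,.0,.041,.103)];print(th,q,"slope",(q[2]-q[0])[1]/(q[2]-q[0])[0])
x,y=map(int,q[1]);brass(I,x-22,y-14,x+22,y+16)
print("tip world",g-.103*R[:,0],"top px",proj(t,g-.103*R[:,0]))
h=cv2.resize(I[y-50:y+50,x-55:x+78],(800,600),interpolation=cv2.INTER_CUBIC);cv2.imwrite("pics/c10.png",h);print(x-55,y-50)
E
```

```text
[ 0.598 -0.178  0.197] [ 0.98  -0.199 -0.   ] 0.005170630516136492
-3 [array([211.12 , 184.355]), array([225.704, 180.067]), array([238.684, 176.25 ]), array([257.777, 170.636])] slope -0.29404587273597066
0 [array([211.016, 183.661]), array([225.704, 180.067]), array([238.748, 176.875]), array([257.884, 172.193])] slope -0.2446926288862163
3 [array([210.952, 182.955]), array([225.704, 180.067]), array([238.776, 177.508]), array([257.905, 173.762])] slope -0.1957879069887375
  comp [30  8  6 10 41] [235.439 178.61 ]
  comp [ 9 12 11  8 59] [217.136 181.627]
100 [224.64 180.39] slope -0.17569835221562857
tip world [ 0.497 -0.157  0.149] top px [317.445 215.755]
170 130
```

View pics/c10.png

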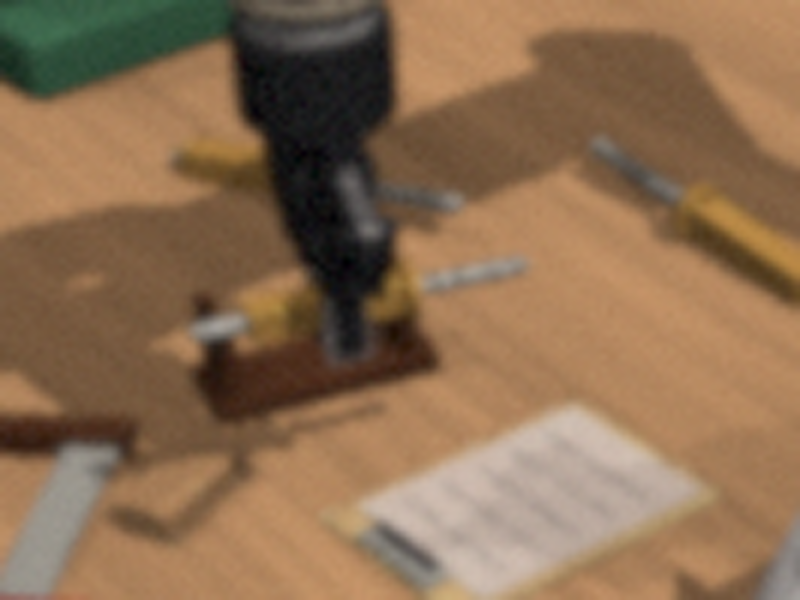

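>>> drive_tool(rows=[[[-0.002,0.022,0],0],[[-0.003,0.03,0],0],[[-0.003,0.04,0],0],[[-0.003,0.04,0],0],[[-0.003,0.025,0],0],[[-0.003,0.015,0],0],[[0,0,0],0],[[0,0,0],0]])

```text
t: 35.6
tool_pos: [0.5474, -0.3414, 0.197]
tool_rot: [-3.125, 0.313, 0.0]
contact_force: [0.4, 0.6, -1.4]
opening: 0.0175
grip_force: 50.7
```

>>> drive_tool(rows=[[[0,0,0.03],0],[[0,0,0.03],0],[[0,0,0.02],0],[[0,0,0.005],0],[[0,0,0],0]])

```text
t: 36.1
tool_pos: [0.5476, -0.3403, 0.1116]
tool_rot: [-3.125, 0.31, 0.002]
contact_force: [0.3, -0.2, -1.5]
opening: 0.0175
grip_force: 50.7
```

>>> drive_tool(rows=[[[0,0,0.003],0],[[0,0,0.002],0],[[0,0,0.001],0],[[0,0,0],0],[[0,0,0],0]])

```text
t: 36.6
tool_pos: [0.5489, -0.3422, 0.1091]
tool_rot: [3.125, -0.312, 0.005]
contact_force: [1.8, 2.2, 6.0]
opening: 0.0174
grip_force: 51.9
```

>>> drive_tool(rows=[[[0,0,0.0015],0],[[0,0,0],0],[[0,0,0],0]])

```text
t: 36.9
tool_pos: [0.549, -0.3422, 0.1078]
tool_rot: [3.125, -0.313, 0.006]
contact_force: [0.5, 3.0, 6.4]
opening: 0.0173
grip_force: 52.0
```

>>> drive_tool(rows=[[[0,0,0.0015],0],[[0,0,0],0],[[0,0,0],0]])

```text
t: 37.2
tool_pos: [0.549, -0.3423, 0.1077]
tool_rot: [3.125, -0.312, 0.005]
contact_force: [-2.1, 4.9, 13.5]
opening: 0.0172
grip_force: 52.9
```

>>> drive_tool(rows=[[[0,0,-0.01],0],[[0,0,-0.02],0],[[0,0,-0.03],0],[[0,0,-0.036],0],[[0,0,0],0]])

```text
t: 37.7
tool_pos: [0.55, -0.3438, 0.2067]
tool_rot: [3.119, -0.312, 0.016]
contact_force: [1.2, -1.5, -0.7]
opening: 0.0171
grip_force: 50.9
```

>>> drive_tool(rows=[[[0.002,-0.022,0],0],[[0.003,-0.03,0],0],[[0.003,-0.04,0],0],[[0.003,-0.04,0],0],[[0.003,-0.025,0],0],[[0.003,-0.015,0],0],[[0,0,0],0],[[0,0,0],0],[[0,0,0],0],[[0,0,0],0]])

```text
t: 38.7
tool_pos: [0.5979, -0.1776, 0.1991]
tool_rot: [3.126, -0.315, -0.0]
contact_force: [-1.1, 0.0, -2.2]
opening: 0.0175
grip_force: 50.8
```

```bash
python3 - <<'E'
from br import *
o=ctrl.get_obs();p=o["tool_pos"];print(p,np.abs(o["dq"]).max())
I=cam("scene")["image"];cv2.imwrite("raw_s11.png",I)
for f in("raw_s10.png","raw_s11.png"):
    I=cv2.imread(f);brass(I,203,166,247,196)
    A=cv2.cvtColor(I,cv2.COLOR_BGR2HSV)
    for x0,x1,y0,y1 in((203,210,178,192),(242,257,168,182)):
        g=A[y0:y1,x0:x1];w=np.clip(95-g[...,1].astype(int),0,None)*(g[...,2]>90)+1e-9;yy,xx=np.mgrid[y0:y1,x0:x1]
        print((w*xx).sum()/w.sum(),(w*yy).sum()/w.sum())
E
```

```text
[ 0.598 -0.178  0.199] 0.002724172812764477
  comp [30  8  6 10 41] [235.439 178.61 ]
  comp [ 9 12 11  8 59] [217.136 181.627]
100 [224.64 180.39] slope -0.17569835221562857
205.82346175964202 184.04140310525875
248.7444395988023 175.10728303526935
  comp [28  7  8 10 45] [234.956 177.822]
  comp [ 9 11 12  9 58] [216.914 181.448]
103 [224.796 179.864] slope -0.21396945145474494
205.84580239863809 183.80296973162098
248.68468085109203 174.1008510638655
```

```bash
python3 -c "
from station import ctrl
print(ctrl.finish_job())"
```

```text
the job is handed in; nothing more can be done
None
```

I handed the job in at about 39 s: the short dowel is in the offcut tray, and the gauge went into the bush until its collar stopped and was drawn out again. It is held still with its tip about 15 cm over the job card. By the cameras it is level to about 1°. I had to tilt the gauge in the grip against the guide block, then level it against its rest, and I did not measure the rod's final position directly.

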